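# Lock the claw bracket into the slotted upright

### The arm

A 6-joint arm with a two-finger parallel gripper is mounted at the origin on the work surface. World frame = base frame: x ahead of the robot, y to its left, z up, the work surface at z = 0. Lengths are in m, angles in rad, forces in N, time in s.
With the tool pointing down it reaches from about 0.425 to 0.95 m from the base axis. Payload 3.5 kg.
Tool frame: the origin (TCP) lies between the finger pads; the fingertips stand 14 mm ahead of it and the grasp point (between the pads) lies 5 mm behind it; z points along the fingers, y is the line along which they close (so a half turn about z gives the same grasp; the last joint's range is limited). The gripper opens to 85 mm and grips with 20 to 120 N. Pads are 22 mm wide; open, the fingers measure 114 mm over their backs; the gripper's body (76 mm by 85 mm) begins 54 mm behind the grasp point. The pads swing forward as they close: fully open they stand 13 mm farther back than shut.
Start: joints at [1.172, 0.286, 1.577, -0, 1.279, -0.15], TCP at [0.166, 0.654, 0.245] pointing down, gripper open.
Joint ranges: [-2.77, 2.77], [-0.9, 2.22], [0.21, 2.48], [-1.53, 4.67], [0.24, 2.81], [-2.84, 2.84]. Speed limits (rad/s): [2.79, 2.79, 3.14, 3.14, 3.14, 3.14].

### API

Orientations are given as a unit quaternion [x, y, z, w].
In Python, from plant import * gives the robot as it stands.
- The arm moves only by the tool step_arm, never from a script. Its argument "commands" is a list of rows, each an object of numbers: "gripper": the gripper's target within -1 to 1 (shut at 1, half-way at 0, fully open at -1); "x", "y", "z": the shift along the tool's x, y, z in mm; "spin": the turn about the tool's z in degrees. A call has exactly 10 rows; each row shifts and turns the commanded pose from where the row before left it, along the tool's axes as they then stand; what a row does not reach is not made up. A row lasts 1/10 s, in which the tool goes at most 50 mm and 8.59 degrees, less where a joint would pass 70% of its speed; a pose out of reach is approached as far as the arm can. A call with a gripper value outside its range is refused whole. The fingers move at their own pace and stop on an object; "force" is the grip in N (left out, the last holds). Time passes only in rows, so rows that do not move let the fingers close, or fill a call up. It gives the time, the measured TCP pose, the force, the opening and the grip force at its end, in the units of the state.
- get_state(): the state, without advancing time (a new reading comes with each control period).
- read_camera(name): name is "scene" or "top" or "wrist"; returns a dict with "color" (400x640x3 uint8, red, green, blue), "z_map" (400x640 float32, m along the optical axis (not along the pixel's ray), 0 where there is no reading), "fx", "fy", "cx", "cy" (pixels), "eye" and "attitude" of the camera in the world; the wrist camera has in their place "mount" (4x4, takes a point from camera to tool coordinates, whose origin is the TCP and whose axes are the flange's). Camera axes: x right, y up, looking along -z (the intrinsics and any distortion apply to the point x, -y, -z); pixel columns grow to the right and rows downward; lengths in m; the calibration is good to about 2 mm. A picture is of the moment at which its call begins: read the wrist's pose just before it.
- sign_off(): hands the job in; it is judged then, once.
The state is a dict: "time": time; "qpos": joint angles; "dq": joint speeds; "joint_efforts": joint torques, N m; "eef_pos": TCP position; "tcp_rot": TCP orientation; "contact_force": force on the tool from outside, world axes, zero at the start; "wrist_torque": the same for the moment, N m; "opening": opening from 0.0 (shut) to 1.0 (fully open); "finger_force": force on a finger pad.
Only numpy, scipy, OpenCV 4.12 (cv2) and the standard library are available. Lean on these libraries where they do the work, as an engineer would, in place of code of your own. Each camera call takes 0.05 s, during which the arm holds its last target. There are 200 camera calls.

### The job

Hook the two claws of the clawed steel bracket into the two slots of the grey upright on the window shelf, and press it down until it has snapped fully home, its shelf plate level and its back against the upright; then let go. Leave the look-alike angle without claws where it stands.

Things in the scene. Friction and masses are not known exactly. Their poses are not given: they have to be found in the camera images.
- bracket: Steel bracket with two claws, 0.18 kg, standing on its shelf plate. Origin: middle of the underside at the back face; x out of the back face (claws point there), z up. mm: plate 60 wide (y), 4 thick, x -104 to 0; back flange 60 wide, 60 high. Grip rib along the middle of the plate, 10 thick (y -5 to 5), 70 high at x -64 to -4, 30 high out to x -96: pinch the tall part across y from above.
- claws (a point): Point midway between the bracket's two claw tips, 15.5 mm out of the back face, 30 mm above the underside. Claws: 8 mm round bars at y -20 and 20, leaving the back face at height 48, bent down at x 9 to round tips (lowest 26 high, farthest x 19.5). A sprung catch behind the slots resists the last 17 mm down and pushes back to -x: press with 10 to 20 N; it snaps over the tips 5 mm before the end.
- upright: Fixed grey upright, 90 wide, 162 high. Origin: at the shelf surface, middle of its front face; front looks to its -x, claws enter along +x. mm: plate 4 thick; slots centred at y -20 and 20, each 24 wide, heights 104 to 148. Locked: bracket axes parallel to these, its origin 60 straight above this origin, back on the front face; claws pass in when it is 18 to 34 higher than that.
- angle: Look-alike loose steel angle without claws (four dark holes in its back face), otherwise of the bracket's shape, size and origin. Leave it alone.

How it is judged:
At the end, for the whole second after the job is handed in: The clawed bracket hangs at rest in the upright with both claws down in the slots: its origin 60 mm above the upright's origin (55 to 64.5 mm), within 14 mm of it sideways, its back within 8 mm of the front face, its plate level within 7 degrees and square to the upright within 10 degrees (z of bracket in the frame of upright between 0.055 and 0.0645 m and horizontal distance between bracket and upright below 0.014 m and angle between bracket's own z axis and vertical below 0.12 rad and angle between the x axis of bracket and the x axis of upright, either way round below 0.17 rad and x of bracket in the frame of upright above -0.008 m and linear speed of bracket below 0.02 m/s); the robot touches nothing.
It fails at once if the angle without claws is moved (more than 30 mm) or tipped (distance of angle from where it was at the start of the episode above 0.03 m or angle between angle's own z axis and vertical above 0.3 rad).
It also fails if it takes over 38 s, if anything falls off the work surface, if the arm or the gripper's body presses on something with over 40 N, if the wrist force passes 120 N, or if a joint passes its speed limit or range.

## Working session

There is one attempt and no reset: what is moved stays moved. The work goes in short steps, Python scripts to look and compute and a tool call to move; the robot and the scene stay as the last step left them, time stands still between calls to the robot, and variables do not carry over. Pictures are saved under pics/ and viewed, at most 10 in all, crops included, and the job is handed in when it is done.

Besides the shell and the picture viewer there is one more tool, called after "Request:" by a JSON object that holds its "fn" and its "kwargs". step_arm: Moves the arm, as the interface text tells. Its arguments: {"type":"object","properties":{"commands":{"type":"array"},"force":{"type":"number"}},"required":["commands"]}

```bash
mkdir -p pics; ls
cat > h.py <<'E'
from plant import *
import numpy as np, cv2
from scipy.spatial.transform import Rotation as R
def Rm(a):
    a=np.array(a,float)
    return a if a.shape==(3,3) else (a[:3,:3] if a.shape==(4,4) else R.from_quat(a).as_matrix())
def world(c,T=None):
    z=c["z_map"];v,u=np.mgrid[:400,:640]
    P=np.stack([(u-c["cx"])/c["fx"]*z,-(v-c["cy"])/c["fy"]*z,-z],-1)
    if "mount" in c:
        M=np.array(c["mount"]);P=P@M[:3,:3].T+M[:3,3]
        s=T;return P@Rm(s["tcp_rot"]).T+np.array(s["eef_pos"])
    return P@Rm(c["attitude"]).T+np.array(c["eye"])
E
python3 - <<'E'
from h import *
for n in ["scene","top"]:
    s=get_state();c=read_camera(n);print(n,{k:v for k,v in c.items() if k not in("color","z_map")})
    cv2.imwrite(f"pics/{n}.png",c["color"][...,::-1]);np.savez(f"{n}.npz",W=world(c,s),col=c["color"],z=c["z_map"])
print(s)
E
```

```text
pics
scene {'fx': 381.72222148365876, 'fy': 381.72222148365876, 'cx': 319.64331479044966, 'cy': 196.58598273927876, 'eye': array([1.07674643, 0.37943936, 0.58900461]), 'attitude': array([0.20250651, 0.38096992, 0.80076305, 0.41548956])}
top {'fx': 428.3625726229838, 'fy': 428.3625726229838, 'cx': 329.2577561397412, 'cy': 208.9819184198119, 'eye': array([0.44599134, 0.02131189, 0.95804181]), 'attitude': array([-0.04128369,  0.03492374,  0.7084901 , -0.70364606])}
{'time': 0.05, 'qpos': array([ 1.17202386e+00,  2.87175352e-01,  1.57816297e+00, -4.77586239e-06,
        1.27857661e+00, -1.50004213e-01]), 'dq': array([ 0.00021027,  0.00028513,  0.00011287,  0.00042021, -0.00142886,
        0.00098859]), 'joint_efforts': array([-4.21389377e-04, -4.07560515e+01, -2.93926173e+01, -1.46749608e-04,
        3.64338914e-03,  7.91781190e-06]), 'eef_pos': array([0.16592628, 0.65365587, 0.24394826]), 'tcp_rot': array([ 1.24062875e-01,  9.92273679e-01, -1.11832147e-03, -3.12419762e-04]), 'contact_force': array([ 0.09607801,  0.25888216, -0.29705102]), 'wrist_torque': array([ 0.01719793, -0.00926902,  0.01388969]), 'finger_force': 0.0, 'opening': 1.0059087894452936}
```

View pics/scene.png

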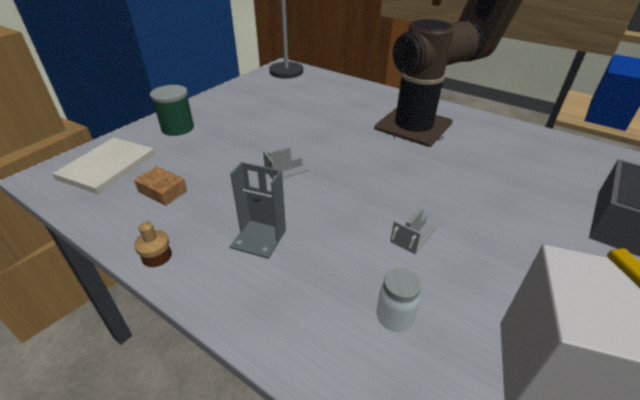

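View pics/top.png

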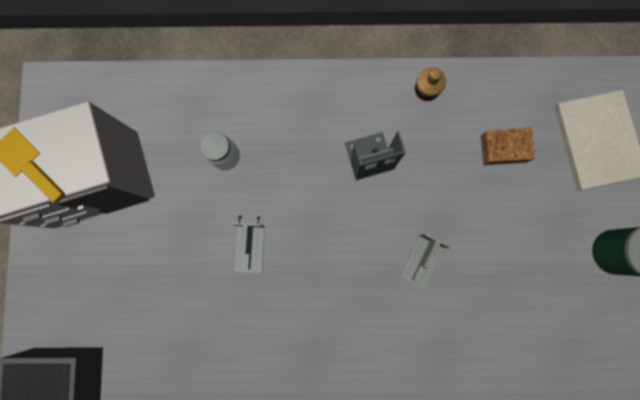

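The scene view shows the clawed bracket at (412,232), the plain angle at (283,162) and the upright at (260,205) with its foot towards this camera. In the top view, the bracket is at (248,247) with its claws up at (240,217) and (259,217), the angle is at (424,260) and the upright is at (375,155).

Run:
```python
from h import *
S=np.load("scene.npz");T=np.load("top.npz")
def crop(D,u,v,w=50,h=50,k=4): return cv2.resize(D["col"][v-h:v+h,u-w:u+w,::-1],None,fx=k,fy=k,interpolation=cv2.INTER_CUBIC)
a=np.hstack([crop(S,260,205),crop(S,412,232)]);cv2.imwrite("pics/c1.png",np.vstack([a,np.hstack([crop(T,375,155),crop(T,248,247)])])[:, :][::1,::1][:800,:800])
i=cv2.imread("pics/c1.png");cv2.imwrite("pics/c1.png",cv2.resize(i,(600,600),interpolation=cv2.INTER_AREA))
W=T["W"]
for u,v in [(300,300),(450,150),(248,235),(248,260),(235,270),(263,225),(240,217),(259,217),(249,240),(375,155),(394,140),(360,150)]: print(u,v,W[v,u].round(4))
W=S["W"]
for u,v in [(330,250),(240,180),(260,215),(258,240),(412,235)]: print("s",u,v,W[v,u].round(4))
```

```text
300 300 [ 0.3487  0.0953 -0.0006]
450 150 [ 0.6823 -0.2457  0.002 ]
248 235 [0.4898 0.201  0.0551]
248 260 [0.4372 0.2049 0.0317]
235 270 [0.4152 0.2387 0.0047]
263 225 [0.5129 0.1745 0.0246]
240 217 [0.5287 0.2201 0.0479]
259 217 [0.5288 0.1802 0.0435]
249 240 [0.4799 0.2023 0.0369]
375 155 [ 0.6471 -0.0645  0.1082]
394 140 [ 0.6762 -0.1027  0.1137]
360 150 [ 0.6822 -0.0408  0.0094]
s 330 250 [6.092e-01 8.480e-02 4.000e-04]
s 240 180 [ 0.6546 -0.1088  0.1265]
s 260 215 [ 0.6346 -0.0842  0.0296]
s 258 240 [ 0.6786 -0.0532  0.0063]
s 412 235 [0.5186 0.2209 0.0491]
```

View pics/c1.png

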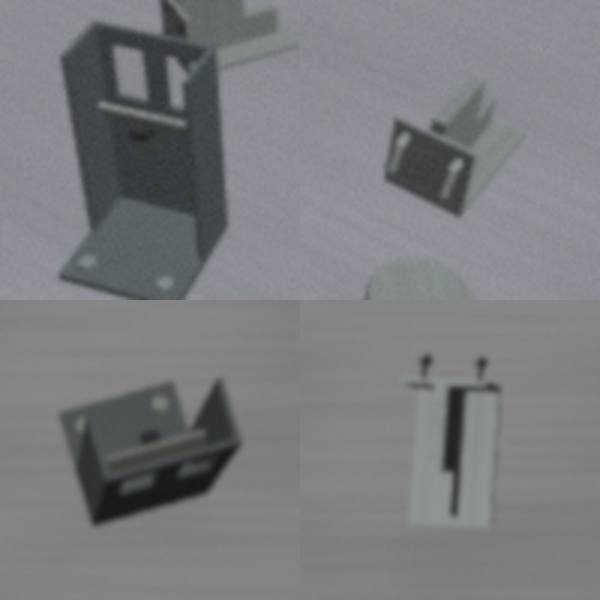

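Top left of the crop shows the upright's rear: side flanges, a catch bar below the slots, and the foot towards +x. Its front therefore faces the robot. The bracket's claws point roughly world +x, with the rib in the middle of its plate. Next I'll fit poses from the depth points.

Run:
```python
from h import *
S=np.load("scene.npz");T=np.load("top.npz")
def box(W,x0,x1,y0,y1,z0,z1): 
    P=W.reshape(-1,3);return P[(P[:,0]>x0)&(P[:,0]<x1)&(P[:,1]>y0)&(P[:,1]<y1)&(P[:,2]>z0)&(P[:,2]<z1)]
def plane(P,th=.002):
    rng=np.random.default_rng(0);b=None
    for _ in range(400):
        a=P[rng.choice(len(P),3,replace=False)];n=np.cross(a[1]-a[0],a[2]-a[0]);l=np.linalg.norm(n)
        if l<1e-7: continue
        m=abs((P-a[0])@(n/l))<th
        if b is None or m.sum()>b.sum(): b=m
    Q=P[b];c=Q.mean(0);n=np.linalg.svd(Q-c)[2][2];return c,n*np.sign(n[0]),Q
for nm,D in (("S",S),("T",T)):
    P=box(D["W"],.56,.75,-.17,0,.02,.2)
    # wall
    c,n,Q=plane(P);yaw=np.arctan2(n[1],n[0]);t=np.array([-np.sin(yaw),np.cos(yaw)])
    s=P[:,:2]@t
    print(nm,"upr",len(P),len(Q),c.round(4),n.round(3),"yaw",np.degrees(yaw).round(2),"lat",np.percentile(Q[:,:2]@t,[0,2,50,98,100]).round(4),"d",(c@n).round(4),"zmax",np.percentile(P[:,2],[98,100]).round(4))
    P=box(D["W"],.36,.56,.13,.28,.012,.1)
    F=box(D["W"],.36,.56,.13,.28,.003,.1)
    print(nm,"brk",len(P),cv2.minAreaRect(F[:,:2].astype(np.float32)),"zmax",np.percentile(P[:,2],[95,99,100]).round(4))
    if nm=="S":
        c,n,Q=plane(P,.0015);yaw=np.arctan2(n[1],n[0]);t=np.array([-np.sin(yaw),np.cos(yaw)])
        print("back face",len(Q),c.round(4),n.round(3),np.degrees(yaw).round(2),np.percentile(Q@np.r_[t,0],[0,2,98,100]).round(4), np.percentile(Q[:,2],[2,98]).round(4))
    H=P[(P[:,2]>.035)&(P[:,0]<.508)]
    print("rib",len(H),H.mean(0).round(4),cv2.fitLine(H[:,:2].astype(np.float32),cv2.DIST_HUBER,0,.01,.01).ravel().round(4))
    print("ground", np.median(box(D["W"],.45,.6,0,.1,-.02,.02)[:,2]).round(4))
```

```text
S upr 2568 1040 [ 0.6327 -0.0802  0.0931] [0.96  0.279 0.002] yaw 16.21 lat [-0.2913 -0.287  -0.2521 -0.2007 -0.2   ] d 0.5853 zmax [0.1608 0.1628]
S brk 814 ((0.47338148951530457, 0.20692619681358337), (0.060398563742637634, 0.12145314365625381), 86.74687194824219) zmax [0.069  0.0702 0.0708]
back face 347 [0.5144 0.2062 0.0382] [ 0.998 -0.061  0.003] -3.48 [0.2053 0.2062 0.2647 0.2656] [0.0139 0.0591]
rib 192 [0.4787 0.2089 0.0609] [ 0.9973 -0.0739  0.4806  0.2107]
ground -0.0012
T upr 1228 563 [ 0.6283 -0.0732  0.103 ] [ 0.963  0.271 -0.008] yaw 15.7 lat [-0.2859 -0.284  -0.2408 -0.196  -0.1954] d 0.5842 zmax [0.1647 0.1666]
T brk 537 ((0.45992693305015564, 0.2050412893295288), (0.20008596777915955, 0.14931558072566986), 0.18062739074230194) zmax [0.0728 0.0739 0.0748]
rib 229 [0.4794 0.2046 0.0638] [ 0.9975 -0.0703  0.486   0.2032]
ground 0.0014
```

Run:
```python
import numpy as np
T=np.load("top.npz");P=T["W"].reshape(-1,3)
for a,b in (((.05,.35),(.3,.8)),((.35,.6),(.26,.6)),((.6,.85),(.2,.6)),((.55,.75),(-.2,.2))):
    m=(P[:,0]>a[0])&(P[:,0]<a[1])&(P[:,1]>b[0])&(P[:,1]<b[1])&(P[:,2]>.03)&(P[:,2]<.7);Q=P[m]
    print(a,b,len(Q), Q.min(0).round(3) if len(Q) else '',Q.max(0).round(3) if len(Q) else '')
```

```text
(0.05, 0.35) (0.3, 0.8) 4652 [0.153 0.522 0.03 ] [0.253 0.676 0.109]
(0.35, 0.6) (0.26, 0.6) 5655 [0.513 0.421 0.03 ] [0.6   0.6   0.219]
(0.6, 0.85) (0.2, 0.6) 8497 [0.6   0.231 0.03 ] [0.733 0.6   0.219]
(0.55, 0.75) (-0.2, 0.2) 1190 [ 0.615 -0.117  0.03 ] [ 0.682 -0.018  0.167]
```

Request:
{"fn": "step_arm", "kwargs": {"commands": [{"x":-37,"y":-32,"gripper":-1},{"x":-37,"y":-32},{"x":-37,"y":-32},{"x":-37,"y":-32},{"x":-37,"y":-32},{"x":-37,"y":-32},{"x":-37,"y":-32},{"x":-37,"y":-32},{"x":-37,"y":-32},{"x":-37,"y":-32}]}}

```text
invalid input
```

Request:
{"fn": "step_arm", "kwargs": {"commands": [{"x":-37,"y":-32},{"spin":-5.5},{"spin":-5},{"z":20},{"z":20},{},{},{},{},{}]}}

```text
invalid input
```

Request:
{"fn": "step_arm", "kwargs": {"commands": [{"x":-37,"y":-32,"z":0,"spin":0,"gripper":-1},{"x":-37,"y":-32,"z":0,"spin":0,"gripper":-1},{"x":-37,"y":-32,"z":0,"spin":0,"gripper":-1},{"x":-37,"y":-32,"z":0,"spin":0,"gripper":-1},{"x":-37,"y":-32,"z":0,"spin":0,"gripper":-1},{"x":-37,"y":-32,"z":0,"spin":0,"gripper":-1},{"x":-37,"y":-32,"z":0,"spin":0,"gripper":-1},{"x":-37,"y":-32,"z":0,"spin":0,"gripper":-1},{"x":-37,"y":-32,"z":0,"spin":0,"gripper":-1},{"x":-37,"y":-32,"z":0,"spin":0,"gripper":-1}]}}

```text
time: 1.1
eef_pos: [0.4465, 0.2511, 0.245]
tcp_rot: [0.124, 0.992, -0.0, -0.0]
contact_force: [0.4, -0.1, -0.8]
opening: 1.003
finger_force: 0.0
```

Request:
{"fn": "step_arm", "kwargs": {"commands": [{"x":-37,"y":-33,"z":0,"spin":0,"gripper":-1},{"x":0,"y":-3,"z":0,"spin":-5.5,"gripper":-1},{"x":0,"y":0,"z":0,"spin":-5,"gripper":-1},{"x":0,"y":0,"z":0,"spin":0,"gripper":-1},{"x":0,"y":0,"z":0,"spin":0,"gripper":-1},{"x":0,"y":0,"z":0,"spin":0,"gripper":-1},{"x":0,"y":0,"z":0,"spin":0,"gripper":-1},{"x":0,"y":0,"z":0,"spin":0,"gripper":-1},{"x":0,"y":0,"z":0,"spin":0,"gripper":-1},{"x":0,"y":0,"z":0,"spin":0,"gripper":-1}]}}

```text
time: 2.1
eef_pos: [0.4729, 0.2091, 0.2454]
tcp_rot: [0.033, 0.999, -0.0, 0.0]
contact_force: [-0.6, 0.1, 0.2]
opening: 1.002
finger_force: 0.0
```

Run:
```python
from h import *
s=get_state();c=read_camera("wrist");W=world(c,s);np.savez("w1.npz",W=W,col=c["color"])
cv2.imwrite("pics/w1.png",c["color"][...,::-1])
print(s["eef_pos"],s["tcp_rot"],c["mount"],c["fx"])
P=W.reshape(-1,3);P=P[(P[:,0]>.38)&(P[:,0]<.56)&(P[:,1]>.13)&(P[:,1]<.28)]
print("plate",cv2.minAreaRect(P[(P[:,2]>.002)&(P[:,2]<.1)&(P[:,0]<.518)][:,:2].astype(np.float32)))
H=P[(P[:,2]>.062)&(P[:,2]<.08)];print("tall rib",len(H),cv2.minAreaRect(H[:,:2].astype(np.float32)),np.median(H,0).round(4))
H=P[(P[:,2]>.02)&(P[:,2]<.08)&(P[:,0]<.505)];print("rib",cv2.fitLine(H[:,:2].astype(np.float32),cv2.DIST_HUBER,0,.01,.01).ravel())
print("ground",np.median(P[P[:,2]<.015][:,2]))
```

```text
[0.47292698 0.20908153 0.24536011] [ 3.27031508e-02  9.99465109e-01 -8.67162778e-06  2.56213668e-05] [[-1.50325492e-04  9.44580480e-01  3.28279903e-01  8.53981745e-02]
 [ 9.99999987e-01  1.21623960e-04  1.07962357e-04 -1.20873895e-03]
 [ 6.20524328e-05  3.28279915e-01 -9.44580486e-01 -1.28259684e-01]
 [ 0.00000000e+00  0.00000000e+00  0.00000000e+00  1.00000000e+00]] 308.28818223988446
plate ((0.45207181572914124, 0.1934209167957306), (0.1411171555519104, 0.1229710578918457), 49.32944869995117)
tall rib 570 ((0.4793766140937805, 0.20497053861618042), (0.009509490802884102, 0.06057073548436165), 86.33472442626953) [0.4775 0.2052 0.0698]
rib [ 0.9986362  -0.05220842  0.4553004   0.20632724]
ground 3.3872338775470245e-05
```

View pics/w1.png

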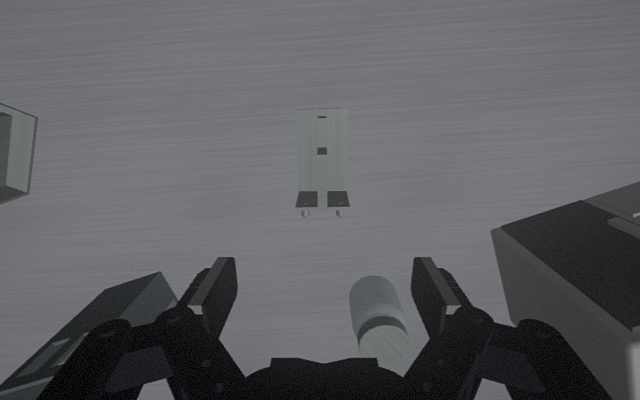

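The wrist view shows the bracket centred at about x=322, plate from row 110 to row 190, claws at (306,213) and (340,213) pointing down the picture. The rib is centred and aligned, so I'll descend and grasp it.

Request:
{"fn": "step_arm", "kwargs": {"commands": [{"x":0,"y":-3.7,"z":40,"spin":0,"gripper":-1},{"x":0,"y":0,"z":45,"spin":0,"gripper":-1},{"x":0,"y":0,"z":45,"spin":0,"gripper":-1},{"x":0,"y":0,"z":40,"spin":0,"gripper":-0.3},{"x":0,"y":0,"z":24,"spin":0,"gripper":0},{"x":0,"y":0,"z":0,"spin":0,"gripper":0.3},{"x":0,"y":0,"z":0,"spin":0,"gripper":1},{"x":0,"y":0,"z":0,"spin":0,"gripper":1},{"x":0,"y":0,"z":0,"spin":0,"gripper":1},{"x":0,"y":0,"z":0,"spin":0,"gripper":1}], "force": 100}}

```text
time: 3.15
eef_pos: [0.4743, 0.2057, 0.0534]
tcp_rot: [0.033, 0.999, 0.001, 0.002]
contact_force: [-0.6, 0.4, 3.6]
opening: 0.101
finger_force: 98.1
```

Request:
{"fn": "step_arm", "kwargs": {"commands": [{"x":0,"y":0,"z":-40,"spin":0,"gripper":1},{"x":0,"y":0,"z":-46,"spin":-7,"gripper":1},{"x":0,"y":-20,"z":0,"spin":-7,"gripper":1},{"x":0,"y":-44,"z":0,"spin":-5.7,"gripper":1},{"x":8,"y":-46,"z":0,"spin":0,"gripper":1},{"x":8,"y":-46,"z":0,"spin":0,"gripper":1},{"x":8,"y":-46,"z":0,"spin":0,"gripper":1},{"x":8,"y":-46,"z":0,"spin":0,"gripper":1},{"x":0,"y":-46,"z":0,"spin":0,"gripper":1},{"x":0,"y":-16,"z":0,"spin":0,"gripper":1}], "force": 120}}

```text
time: 4.15
eef_pos: [0.5192, -0.1072, 0.1382]
tcp_rot: [-0.137, 0.991, -0.001, 0.001]
contact_force: [0.1, 0.8, -1.1]
opening: 0.098
finger_force: 117.7
```

Run:
```python
from h import *
s=get_state();c=read_camera("wrist");W=world(c,s);np.savez("w2.npz",W=W,col=c["color"])
d=read_camera("scene");np.savez("s2.npz",W=world(d),col=d["color"])
print(s["time"],s["eef_pos"],s["tcp_rot"],s["contact_force"],s["opening"])
a=c["color"][...,::-1];b=cv2.resize(d["color"][120:280,180:340,::-1],(400,400),interpolation=cv2.INTER_CUBIC)
cv2.imwrite("pics/w2.png",cv2.resize(np.hstack([a,b]),(800,308)))
```

```text
4.15 [ 0.51924035 -0.10721195  0.13815924] [-1.36869770e-01  9.90588166e-01 -1.04850911e-03  8.07523654e-04] [ 0.12091526  0.81845254 -1.08054784] 0.0981037325624538
```

View pics/w2.png

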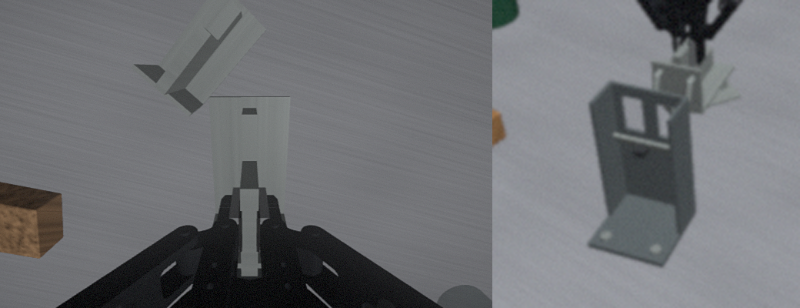

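The wrist view shows the bracket still held square; the fingers hide the upright. The scene crop shows the bracket with its claws (crop x 655–700) behind and a little to the side of the upright. I'll measure both in the scene camera's frame.

```bash
cat > m.py <<'E'
from h import *
import sys
def meas(W,o,yaw):
    """scene points in the frame at o (upright guess); prints wall and bracket planes"""
    c,s=np.cos(yaw),np.sin(yaw);Rz=np.array([[c,-s,0],[s,c,0],[0,0,1]])
    return (W.reshape(-1,3)-o)@Rz
def fit(P):
    A=np.c_[P[:,1:],np.ones(len(P))]; 
    for _ in range(4):
        k=np.linalg.lstsq(A,P[:,0],rcond=None)[0];r=abs(P[:,0]-A@k);A,P=A[r<.0025],P[r<.0025]
    return k,P
E
python3 - <<'E'
from m import *
W=np.load("s2.npz")["W"];Q=meas(W,np.array([.627,-.0735,0]),np.radians(16))
U=Q[(abs(Q[:,0]-.004)<.012)&(abs(Q[:,1])<.06)&(Q[:,2]>.02)&(Q[:,2]<.17)]
k,I=fit(U[(abs(U[:,1])<.038)]);print("wall: x at0",k[2].round(4),"yaw",16-np.degrees(k[0]),"tilt",np.degrees(k[1]),len(I))
row=U[(abs(U[:,2]-.156)<.006)];print("top bar y",np.percentile(row[:,1],[0,3,97,100]).round(4),"zmax",U[:,2].max())
# flanges
F=Q[(Q[:,0]>.008)&(Q[:,0]<.04)&(abs(Q[:,1])<.06)&(Q[:,2]>.03)&(Q[:,2]<.15)]
print("flange y", np.percentile(F[:,1],[1,5,25,50,75,95,99]).round(4))
# slots edges: far-through points
for z0 in (.11,.12,.13,.14):
    r=I[abs(I[:,2]-z0)<.004];print("z",z0,np.sort(r[:,1].round(3)))
B=Q[(Q[:,0]<-.04)&(Q[:,0]>-.2)&(abs(Q[:,1])<.06)&(Q[:,2]>.075)&(Q[:,2]<.165)]
b=B[(B[:,0]>-.085)&(B[:,0]<-.06)&(B[:,2]<.15)]
print(len(B),len(b),np.histogram(b[:,0],8))
k,I=fit(b);print("back: x0",k,"yaw",16-np.degrees(k[0]),len(I),"y",np.percentile(I[:,1],[0,3,97,100]).round(4),"z",np.percentile(I[:,2],[0,3,97,100]).round(4))
C=Q[(Q[:,0]>-.066)&(Q[:,0]<-.035)&(abs(Q[:,1])<.06)&(Q[:,2]>.08)&(Q[:,2]<.15)];print("claws",len(C),C[::3].round(3).tolist())
print("angle?",np.array([0]))
E
```

```text
wall: x at0 0.0039 yaw 15.720488840066935 tilt -0.1529915878012332 944
top bar y [-0.0449 -0.0426  0.045   0.0458] zmax 0.16280641002913054
flange y [-0.0425 -0.042  -0.0412 -0.0094  0.0445  0.0452  0.0456]
z 0.11 [-0.038 -0.037 -0.037 -0.035 -0.035 -0.035 -0.033 -0.033 -0.032 -0.032
 -0.007 -0.006 -0.006 -0.005 -0.004 -0.004 -0.002 -0.002 -0.002 -0.001
  0.     0.001  0.002  0.002  0.003  0.004  0.005  0.006  0.006  0.007
  0.008  0.008  0.008  0.008]
z 0.12 [-0.037 -0.036 -0.036 -0.036 -0.035 -0.033 -0.033 -0.032 -0.032 -0.009
 -0.008 -0.006 -0.006 -0.005 -0.004 -0.004 -0.003 -0.003 -0.002 -0.001
 -0.001 -0.    -0.     0.001  0.001  0.003  0.003  0.004  0.005  0.005
  0.006  0.006  0.007  0.007  0.008]
z 0.13 [-0.037 -0.037 -0.035 -0.035 -0.034 -0.034 -0.033 -0.033 -0.032 -0.032
 -0.007 -0.007 -0.004 -0.003 -0.003 -0.002 -0.002 -0.001 -0.001  0.001
  0.002  0.004  0.004  0.004  0.006  0.006  0.006  0.007  0.008  0.008
  0.008]
z 0.14 [-0.038 -0.038 -0.038 -0.037 -0.036 -0.036 -0.036 -0.034 -0.033 -0.032
 -0.032 -0.008 -0.007 -0.006 -0.006 -0.004 -0.004 -0.004 -0.002 -0.002
 -0.    
[... 318 characters left out ...]
83752] yaw 15.528320834753123 351 y [-0.0332 -0.0282  0.0261  0.027 ] z [0.0827 0.0857 0.1438 0.145 ]
claws 72 [[-0.066, -0.024, 0.135], [-0.064, -0.021, 0.134], [-0.061, -0.022, 0.134], [-0.059, -0.023, 0.132], [-0.062, -0.027, 0.127], [-0.061, -0.02, 0.129], [-0.059, -0.026, 0.126], [-0.062, -0.02, 0.126], [-0.061, 0.018, 0.135], [-0.059, -0.024, 0.124], [-0.059, 0.014, 0.133], [-0.062, 0.02, 0.132], [-0.059, -0.022, 0.122], [-0.06, 0.016, 0.13], [-0.057, -0.026, 0.12], [-0.06, -0.02, 0.119], [-0.058, 0.019, 0.129], [-0.058, -0.022, 0.117], [-0.059, 0.016, 0.126], [-0.058, 0.014, 0.123], [-0.06, 0.02, 0.123], [-0.058, 0.019, 0.121], [-0.056, 0.017, 0.12], [-0.056, 0.019, 0.118]]
angle? [0]
```

Relative to the upright, the bracket's back is 73.5 mm ahead of the front face, 2.7 mm too far to -y and at height 85 mm, which is inside the entry window. Yaw agrees to 0.2°. I'll go in.

Request:
{"fn": "step_arm", "kwargs": {"commands": [{"x":0,"y":2.7,"z":0,"spin":0,"gripper":1},{"x":-15,"y":0,"z":0,"spin":0,"gripper":1},{"x":-15,"y":0,"z":0,"spin":0,"gripper":1},{"x":-10,"y":0,"z":0,"spin":0,"gripper":1},{"x":-10,"y":0,"z":0,"spin":0,"gripper":1},{"x":-8,"y":0,"z":0,"spin":0,"gripper":1},{"x":-7,"y":0,"z":0,"spin":0,"gripper":1},{"x":-4,"y":0,"z":0,"spin":0,"gripper":1},{"x":-2,"y":0,"z":0,"spin":0,"gripper":1},{"x":0,"y":0,"z":0,"spin":0,"gripper":1}]}}

```text
time: 5.25
eef_pos: [0.5861, -0.0813, 0.1372]
tcp_rot: [-0.139, 0.99, 0.0, -0.0]
contact_force: [0.9, -0.0, -1.6]
opening: 0.094
finger_force: 117.6
```

```bash
cat > chk.py <<'E'
from m import *
s=get_state();d=read_camera("scene");W=world(d)
print(s["time"],s["eef_pos"],s["contact_force"].round(2),s["wrist_torque"].round(2))
Q=meas(W,np.array([.627,-.0735,0]),np.radians(15.8))
# outer bracket: plate visible beyond the upright's sides and claws/flange through slots
b=Q[(abs(Q[:,0])<.03)&(abs(Q[:,1])<.034)&(Q[:,2]>.1)&(Q[:,2]<.15)]
for y0 in (-.02,.02):
    sl=b[abs(b[:,1]-y0)<.009];n=sl[sl[:,0]<.001];c=sl[sl[:,0]>.007]
    print(y0,"flange x",np.median(n[:,0]).round(4) if len(n) else None,len(n),"claw",len(c),np.median(c,0).round(4) if len(c) else None,np.percentile(c[:,2],[2,98]).round(3) if len(c) else None,np.percentile(c[:,0],[98]) if len(c) else None)
i=d["color"][120:280,180:340,::-1];cv2.imwrite("pics/chk_%d.png"%(s["time"]*100),cv2.resize(i,(480,480),interpolation=cv2.INTER_CUBIC))
E
python3 chk.py; ls pics
```

```text
5.25 [ 0.58606345 -0.08128157  0.13724428] [ 0.94 -0.   -1.57] [ 0.04  0.05 -0.03]
-0.02 flange x -0.0013 69 claw 74 [ 0.016  -0.0159  0.1151] [0.101 0.134] [0.02556064]
0.02 flange x -0.0018 46 claw 53 [0.0213 0.0221 0.1101] [0.101 0.132] [0.02542663]
c1.png
chk_525.png
scene.png
top.png
w1.png
w2.png
```

The claws are inside both slots without contact, with a gap of about 1.5 mm to the face. Now I'll close the gap and start pressing down.

Request:
{"fn": "step_arm", "kwargs": {"commands": [{"x":-1,"y":0,"z":0,"spin":0,"gripper":1},{"x":-1,"y":0,"z":2,"spin":0,"gripper":1},{"x":0,"y":0,"z":2,"spin":0,"gripper":1},{"x":0,"y":0,"z":2,"spin":0,"gripper":1},{"x":0,"y":0,"z":2,"spin":0,"gripper":1},{"x":0,"y":0,"z":2,"spin":0,"gripper":1},{"x":0,"y":0,"z":2,"spin":0,"gripper":1},{"x":0,"y":0,"z":0,"spin":0,"gripper":1},{"x":0,"y":0,"z":0,"spin":0,"gripper":1},{"x":0,"y":0,"z":0,"spin":0,"gripper":1}]}}

```text
time: 6.3
eef_pos: [0.5861, -0.0805, 0.1238]
tcp_rot: [-0.139, 0.99, 0.001, -0.002]
contact_force: [-4.9, -0.6, -1.5]
opening: 0.092
finger_force: 117.6
```

```bash
python3 chk.py
```

```text
6.3 [ 0.58613071 -0.08050216  0.12380365] [-4.94 -0.63 -1.48] [-0.16  0.93 -0.03]
-0.02 flange x -0.0013 52 claw 63 [ 0.0152 -0.0161  0.1094] [0.102 0.12 ] [0.02927877]
0.02 flange x -0.0018 44 claw 41 [0.0254 0.0222 0.1088] [0.101 0.118] [0.02897831]
```

Request:
{"fn": "step_arm", "kwargs": {"commands": [{"x":-1,"y":0,"z":2,"spin":0,"gripper":1},{"x":0,"y":0,"z":2,"spin":0,"gripper":1},{"x":0,"y":0,"z":2,"spin":0,"gripper":1},{"x":0,"y":0,"z":2,"spin":0,"gripper":1},{"x":0,"y":0,"z":1,"spin":0,"gripper":1},{"x":0,"y":0,"z":1,"spin":0,"gripper":1},{"x":0,"y":0,"z":0,"spin":0,"gripper":1},{"x":0,"y":0,"z":0,"spin":0,"gripper":1},{"x":0,"y":0,"z":0,"spin":0,"gripper":1},{"x":0,"y":0,"z":0,"spin":0,"gripper":1}]}}

```text
time: 7.35
eef_pos: [0.5873, -0.0806, 0.1142]
tcp_rot: [-0.139, 0.99, 0.0, -0.002]
contact_force: [-6.0, -1.4, -0.7]
opening: 0.098
finger_force: 117.9
```

```bash
python3 chk.py
```

```text
7.35 [ 0.58728042 -0.08061418  0.11423117] [-6.   -1.38 -0.7 ] [-0.35  0.99 -0.05]
-0.02 flange x -0.001 56 claw 43 [ 0.0253 -0.0161  0.1071] [0.101 0.112] [0.02980783]
0.02 flange x -0.0032 45 claw 40 [0.0266 0.0218 0.107 ] [0.1   0.112] [0.02971317]
```

Request:
{"fn": "step_arm", "kwargs": {"commands": [{"x":0,"y":0,"z":1,"spin":0,"gripper":1},{"x":0,"y":0,"z":1,"spin":0,"gripper":1},{"x":0,"y":0,"z":1,"spin":0,"gripper":1},{"x":0,"y":0,"z":1,"spin":0,"gripper":1},{"x":0,"y":0,"z":0,"spin":0,"gripper":1},{"x":0,"y":0,"z":0,"spin":0,"gripper":1},{"x":0,"y":0,"z":0,"spin":0,"gripper":1},{"x":0,"y":0,"z":0,"spin":0,"gripper":1},{"x":0,"y":0,"z":0,"spin":0,"gripper":1},{"x":0,"y":0,"z":0,"spin":0,"gripper":1}]}}

```text
time: 8.4
eef_pos: [0.5873, -0.0807, 0.1132]
tcp_rot: [-0.139, 0.99, 0.0, -0.003]
contact_force: [-14.0, -1.8, 11.5]
opening: 0.099
finger_force: 120.2
```

```bash
python3 chk.py; ls pics
```

```text
8.4 [ 0.58732275 -0.08071778  0.11317403] [-13.96  -1.79  11.54] [-0.15  1.86 -0.05]
-0.02 flange x -0.0013 56 claw 45 [ 0.0255 -0.0165  0.1078] [0.101 0.111] [0.02970167]
0.02 flange x -0.0041 42 claw 33 [0.0273 0.0218 0.1073] [0.1   0.111] [0.029597]
c1.png
chk_525.png
chk_630.png
chk_735.png
chk_840.png
scene.png
top.png
w1.png
w2.png
```

View pics/chk_840.png

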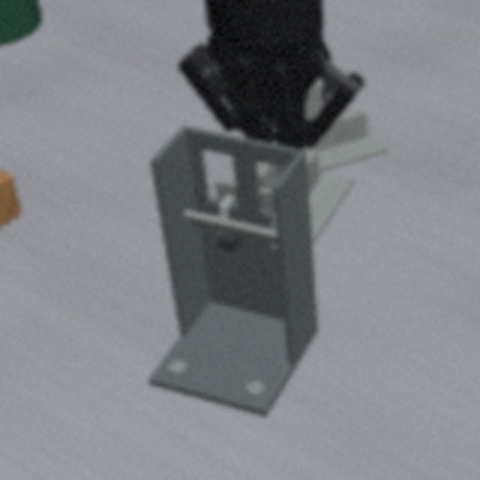

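The claws sit down behind the catch bar in both slots, at about (225,205) and (265,205). I'll press slightly harder to see whether anything still moves.

Request:
{"fn": "step_arm", "kwargs": {"commands": [{"x":0,"y":0,"z":1,"spin":0,"gripper":1},{"x":0,"y":0,"z":1,"spin":0,"gripper":1},{"x":0,"y":0,"z":1,"spin":0,"gripper":1},{"x":0,"y":0,"z":0,"spin":0,"gripper":1},{"x":0,"y":0,"z":0,"spin":0,"gripper":1},{"x":0,"y":0,"z":0,"spin":0,"gripper":1},{"x":0,"y":0,"z":0,"spin":0,"gripper":1},{"x":0,"y":0,"z":0,"spin":0,"gripper":1},{"x":0,"y":0,"z":0,"spin":0,"gripper":1},{"x":0,"y":0,"z":0,"spin":0,"gripper":1}]}}

```text
time: 9.45
eef_pos: [0.5873, -0.0808, 0.1129]
tcp_rot: [-0.139, 0.99, 0.0, -0.003]
contact_force: [-21.5, -0.4, 23.1]
opening: 0.1
finger_force: 122.0
```

```bash
cat > chk2.py <<'E'
from m import *
import sys
o=np.array([.627,-.0735,0])
for n in ("wrist","top"):
    s=get_state();c=read_camera(n);Q=meas(world(c,s),o,np.radians(15.75));cv2.imwrite("pics/%s_%d.png"%(n,s["time"]*100),c["color"][...,::-1])
    p=Q[(Q[:,0]<-.055)&(Q[:,0]>-.102)&(abs(Q[:,1])<.028)&(abs(Q[:,1])>.008)&(Q[:,2]>.03)&(Q[:,2]<.1)]
    if len(p)<30: print(n,"few",len(p)); continue
    k,I=fit(p[:,[2,0,1]]);print(n,len(I),"plate top z at back",k[2].round(4),"pitch,roll deg",np.degrees(k[:2]).round(2),"y",np.percentile(I[:,2],[1,99]).round(4))
    e=Q[(abs(Q[:,1])<.028)&(abs(Q[:,1])>.008)&(Q[:,2]>.045)&(Q[:,2]<.08)&(Q[:,0]>-.13)];print("outer edge x",np.percentile(e[:,0],[0,1,3]).round(4))
print(s["time"],s["eef_pos"],s["contact_force"].round(1))
E
python3 chk2.py
```

```text
wrist 4953 plate top z at back 0.0633 pitch,roll deg [-0.04  0.23] y [-0.0268  0.0276]
outer edge x [-0.1061 -0.1056 -0.1043]
top few 0
9.5 [ 0.58733971 -0.08075281  0.11285911] [-21.6  -0.1  23.4]
```

The plate is level to 0.2°, its underside is at about 59.5 mm and its back is within about 1 mm of the face. It is fully home. Now I'll relieve the preload, open and retreat upwards.

Request:
{"fn": "step_arm", "kwargs": {"commands": [{"x":1.5,"y":0,"z":-3,"spin":0,"gripper":1},{"x":1,"y":0,"z":-2,"spin":0,"gripper":1},{"x":0,"y":0,"z":0,"spin":0,"gripper":1},{"x":0,"y":0,"z":0,"spin":0,"gripper":0.5},{"x":0,"y":0,"z":0,"spin":0,"gripper":0},{"x":0,"y":0,"z":0,"spin":0,"gripper":0},{"x":0,"y":0,"z":0,"spin":0,"gripper":0},{"x":0,"y":0,"z":-10,"spin":0,"gripper":0},{"x":0,"y":0,"z":-20,"spin":0,"gripper":0},{"x":0,"y":0,"z":-30,"spin":0,"gripper":0}], "force": 60}}

```text
time: 10.55
eef_pos: [0.5855, -0.0807, 0.1727]
tcp_rot: [-0.139, 0.99, 0.001, -0.002]
contact_force: [0.3, -0.5, -0.8]
opening: 0.494
finger_force: 0.0
```

Request:
{"fn": "step_arm", "kwargs": {"commands": [{"x":10,"y":0,"z":-40,"spin":0,"gripper":0},{"x":20,"y":0,"z":-40,"spin":0,"gripper":0},{"x":0,"y":0,"z":-20,"spin":0,"gripper":0},{"x":0,"y":0,"z":0,"spin":0,"gripper":0},{"x":0,"y":0,"z":0,"spin":0,"gripper":0},{"x":0,"y":0,"z":0,"spin":0,"gripper":0},{"x":0,"y":0,"z":0,"spin":0,"gripper":0},{"x":0,"y":0,"z":0,"spin":0,"gripper":0},{"x":0,"y":0,"z":0,"spin":0,"gripper":0},{"x":0,"y":0,"z":0,"spin":0,"gripper":0}]}}

```text
time: 11.55
eef_pos: [0.5576, -0.0893, 0.2728]
tcp_rot: [-0.139, 0.99, 0.0, -0.0]
contact_force: [0.2, -0.1, 0.9]
opening: 0.501
finger_force: 0.0
```

```bash
python3 chk2.py; ls pics
```

```text
wrist 1427 plate top z at back 0.0636 pitch,roll deg [0.13 0.  ] y [-0.0265  0.0275]
outer edge x [-0.1088 -0.1081 -0.106 ]
top few 0
11.6 [ 0.55768155 -0.08929808  0.27305107] [ 0.1 -0.2 -0.3]
c1.png
chk_525.png
chk_630.png
chk_735.png
chk_840.png
scene.png
top.png
top_1160.png
top_950.png
w1.png
w2.png
wrist_1155.png
wrist_944.png
```

```bash
python3 -c "
from plant import *
print(sign_off())"
```

```text
the job is handed in; nothing more can be done
None
```

The clawed bracket hangs locked in the upright: plate level within 0.2°, underside at about 59.6 mm, back within a few mm of the face. The gripper is clear, the plain angle was not touched, and the job was handed in at about 11.6 s; sign-off gave no verdict.

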